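# Set the glass-blasting air valves by feel

### The job

Set the push-push air valves on the block for the next glass engraver: only the valve at the end with the brass inlet latched on, the other three off. A cap stands at the same height whether its valve is on or off, so find each one's state with a light touch, click those that are wrong (down to the stop, then let up), and after a click lift clear and lightly feel that cap again to be sure. Never press harder than 25 N, and leave the glassware where it stands.

Things in the scene. Friction and masses are not known exactly. Their poses are not given: they have to be found in the camera images.
- valve_block: Fixed aluminium valve block, 80 (x) by 250 (y) by 70 mm high on a 110 mm wide foot; origin: centre of its underside, z up; a brass inlet stub on its -y end. On top, in a row along y at x = 0, 55 mm apart, four black mushroom caps 31 mm across, 9 mm thick, on 18 mm stems, tops 100 mm above the table. They move straight down, up to 21 mm, and spring back to the same height, valve on or off.
- cap_1 (a point): Centre of the flat top, at rest, of the cap farthest from the inlet (y = +82.5 mm in the block's frame). For every cap, valve OFF: firm from the top, it gives less than 1.5 mm up to about 4.5 N. Valve ON: it sinks loosely about 8.5 mm under less than 1.5 N, then meets a plunger that stays put up to about 5.5 N.
- cap_2 (a point): Centre of the flat top, at rest, of the second cap (y = +27.5 mm). For every cap, switching an ON valve off: push it right down to the stop, 18.5 to 20 mm below rest (it must pass 17.5 mm, about 9 N), then let up. The plunger is damped: push at about 20 mm/s, faster feels stiff too early. At the stop the force rises steeply: stop at 12 to 15 N.
- cap_3 (a point): Centre of the flat top, at rest, of the third cap (y = -27.5 mm). For every cap, switching an OFF valve on: push it down to the stop in the same way (the catch takes once it has passed about 16 mm), stop at 12 to 15 N, then let up. A push of less than 10 mm changes nothing.
- cap_4 (a point): Centre of the flat top, at rest, of the cap next to the brass inlet (y = -82.5 mm), the one to be left ON. All these cap points are fixed in the block and do not follow the caps down.
- catch_1: Dark steel collar, 40 mm across, 7 mm high, on the block around the stem of cap_1; origin: centre of its underside, 70 mm above the table, axes as the block. It is fixed; inside it is the catch on which a latched (ON) plunger hangs with about 7 N; an OFF one does not touch it.
- catch_2: The same collar and catch around the stem of cap_2.
- catch_3: The same collar and catch around the stem of cap_3.
- catch_4: The same collar and catch around the stem of cap_4.
- tumbler_near: Clear glass tumbler, 76 mm across, 88 mm high, standing near the +y end of the block, about 190 mm from its centre. Origin: centre of its underside. Not to be moved.
- tumbler_back: Clear glass tumbler, 72 mm across, 80 mm high, behind the block. Origin: centre of its underside. Not to be moved.
- bead_jar: Amber glass jar with a steel lid, 68 mm across, 100 mm high, behind the block. Origin: centre of its underside. Not to be moved.

How it is judged:
By the outcome, as a careful person would: the job done as asked, in the order asked, and still so for the second after the job is handed in, with the robot touching nothing.
It also fails if it takes over 64 s, if anything falls off the work surface, if the arm or the gripper's body presses on something with over 40 N, if the wrist force passes 120 N, or if a joint passes its speed limit or range.

### The arm

A 6-joint arm with a two-finger parallel gripper is mounted at the origin on the work surface. World frame = base frame: x ahead of the robot, y to its left, z up, the work surface at z = 0. Lengths are in m, angles in rad, forces in N, time in s.
With the tool pointing down it reaches from about 0.225 to 0.875 m from the base axis. Payload 3.4 kg.
Tool frame: the origin (TCP) lies at the very end of the fingers, on their centre line; the grasp point (between the pads) lies 19 mm behind it; z points along the fingers, y is the direction in which the jaws open and shut (so a half turn about z gives the same grasp; the last joint's range is limited). The gripper opens to 85 mm and grips with 20 to 120 N. Pads are 22 mm wide; open, the fingers measure 114 mm over their backs; the gripper's body (76 mm by 85 mm) begins 54 mm behind the grasp point. The pads swing forward as they close: fully open they stand 13 mm farther back than shut.
Start: joints at [1.005, 0.276, 1.505, -0, 1.361, -0.121], TCP at [0.247, 0.519, 0.231] pointing down, gripper open.
Joint ranges: [-2.89, 2.89], [-0.75, 2.08], [0.22, 2.7], [-1.18, 4.32], [0.11, 2.71], [-2.7, 2.7]. Speed limits (rad/s): [2.57, 2.57, 3.14, 3.14, 3.14, 3.14].

### API

Orientations are given as a unit quaternion [w, x, y, z].
In Python, from rig import telemetry, cams, sign_off, spotter gives the robot as it stands.
- The arm moves only by the tool servo_tool, never from a script. Its argument "steps" is a list of rows, each a list of 6 numbers: the shift along the tool's x, y, z in mm, then the turn, a rotation vector about the tool's x, y, z in degrees. In form: [[x, y, z, ax, ay, az], ...]. A call has 1 to 8 rows; each row is the pose to reach, as a shift and turn from the pose commanded when the call began, along the tool's axes at that moment; what a row does not reach only later rows make up. A row lasts 1/10 s, in which the tool goes at most 50 mm and 8.59 degrees, less where a joint would pass 70% of its speed; a pose out of reach is approached as far as the arm can. A call with a gripper value outside its range is refused whole. "hand" is the closure in counts, from 0 (fully open) to 255 (shut), set as the call begins (left out, the last holds). The fingers move at their own pace and stop on an object; "grip_force" is the grip in N (left out, the last holds). Time passes only in rows, so rows that repeat a pose let the fingers close. It gives the time, the measured TCP pose, the force and the opening at its end, in the units of the state.
- telemetry.get_state(): the state, without advancing time (a new reading comes with each control period).
- cams.get_image(name): name is "side" or "top" or "wrist"; returns (picture, depth): 480x640x3 uint8, red, green, blue; 480x640 float32, m along the optical axis (not along the pixel's ray), 0 where there is no reading.
- cams.camera_model(name): a dict with "camera_matrix" (3x3 intrinsics, pixels), "origin" and "rotation" of the camera in the world; the wrist camera has in their place "tool_from_camera" (4x4, takes a point from camera to tool coordinates, whose origin is the TCP and whose axes are the flange's). Camera axes: x right, y up, looking along -z (the intrinsics and any distortion apply to the point x, -y, -z); pixel columns grow to the right and rows downward; lengths in m; the calibration is good to about 2 mm. A picture is of the moment at which its call begins: read the wrist's pose just before it. camera_model takes no time and is no camera call.
- sign_off(): hands the job in, once; it reports no verdict.
Trained networks look in the newest picture that a camera, given by its name, has taken for a name from the list of things; names that differ only in an ending like _2 or _b are one class to them, and where a whole thing is asked for, a point or a joint stands for the part that bears it (a point fixed in the world has none). Each returns a list of dicts, best first, with "conf" (0 to 1); they miss things now and then, are a little off and sometimes report something else, mostly with a low value. They report only what shows in the picture. A call takes as long as a camera call.
- spotter.outline_of(query, camera): "region" (480x640 bool, what is visible of it) and "rect" ([left, top, width, height] in pixels, round what is visible of it).
The state is a dict: "clock": time; "qpos": joint angles; "qd": joint speeds; "effort": joint torques, N m; "position": TCP position; "ee_rot": TCP orientation; "contact_force": force on the tool from outside, world axes, zero at the start; "moment": the same for the moment, N m; "width": finger opening in m.
Only numpy, scipy, OpenCV 4.12 (cv2) and the standard library are available. Lean on these libraries where they do the work, as an engineer would, in place of code of your own. Each camera call takes 0.05 s, during which the arm holds its last target.

## Working session

There is one attempt and no reset: what is moved stays moved. The work goes in short steps, Python scripts to look and compute and a tool call to move; the robot and the scene stay as the last step left them, time stands still between calls to the robot, and variables do not carry over. Pictures are saved under pics/ and viewed, and the job is handed in when it is done.

Besides the shell and the picture viewer there is one more tool, called after ">>>" as a command line: name --pt "numbers of a row" for each row, then --argument value for the rest. servo_tool: Moves the arm, as the interface text tells. Its arguments: {"type":"object","properties":{"steps":{"type":"array","items":{"type":"array","items":{"type":"number"}}},"hand":{"type":"number"},"grip_force":{"type":"number"}},"required":["steps"]}

```bash
ls; mkdir -p pics; python3 - <<'E'
from rig import telemetry, cams, spotter
import cv2,numpy as np
print(telemetry.get_state())
for n in ("side","top"):
    p,d=cams.get_image(n); cv2.imwrite(f"pics/{n}0.png",p[:,:,::-1]); np.savez(f"{n}0.npz",p=p,d=d)
    print(n,cams.camera_model(n))
print(cams.camera_model("wrist"))
E
```

```text
pics
{'clock': 0.0, 'qpos': array([ 1.00501325e+00,  2.76626553e-01,  1.50616253e+00,  1.71759529e-06,
        1.36069596e+00, -1.20952297e-01]), 'qd': array([ 0.00072624,  0.00043155,  0.00078488,  0.00196066, -0.00131222,
       -0.00068454]), 'effort': array([ 2.27756132e-04, -4.16773510e+01, -2.45802319e+01, -2.04192356e-04,
        1.10724242e-02, -2.19519421e-05]), 'position': array([0.24711382, 0.51859424, 0.23041001]), 'ee_rot': array([-3.19337283e-04,  2.20586235e-01,  9.75367017e-01, -8.90680611e-04]), 'contact_force': array([ 0.18924636, -0.3605273 ,  0.59166807]), 'moment': array([-0.02252553,  0.04647471, -0.02547689]), 'width': 0.08508939264966481}
side {'camera_matrix': array([[456.96257969,   0.        , 318.48118252],
       [  0.        , 456.96257969, 246.94930106],
       [  0.        ,   0.        ,   1.        ]]), 'origin': array([0.34504153, 0.52442275, 0.62095302]), 'rotation': array([-0.26549003, -0.10933973,  0.38086048,  0.87892273])}
top {'camera_matrix': array([[619.84583601,   0.        , 323.15542213],
       [  0.        , 619.84583601, 230.89364509],
       [  0.        ,   0.        ,   1.        ]]), 'origin': array([0.41947463, 0.04224611, 1.14709563]), 'rotation': array([ 0.71439657,  0.06530255, -0.06380988, -0.6937589 ])}
{'camera_matrix': array([[341.66794856,   0.        , 321.63272486],
       [  0.        , 341.66794856, 243.51638194],
       [  0.        ,   0.        ,   1.        ]]), 'tool_from_camera': array([[-3.62078706e-04,  9.54561695e-01,  2.98013154e-01,
         7.75647313e-02],
       [ 9.99999865e-01,  2.34541523e-04,  4.63718803e-04,
        -1.31099083e-03],
       [ 3.72751747e-04,  2.98013282e-01, -9.54561651e-01,
        -1.43208039e-01],
       [ 0.00000000e+00,  0.00000000e+00,  0.00000000e+00,
         1.00000000e+00]])}
```

View pics/top0.png

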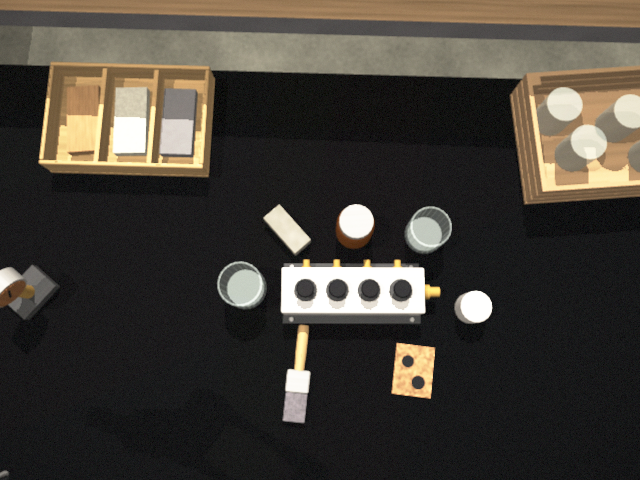

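View pics/side0.png

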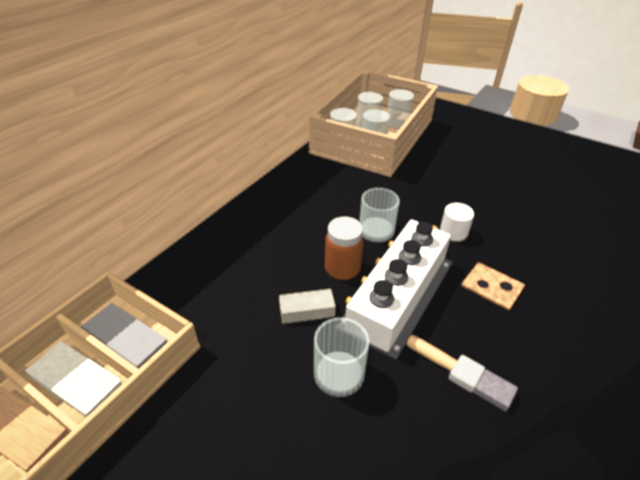

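Top view: the brass inlet is at the right end (432,292). The caps are at about (305,289), (337,290), (369,290) and (401,290), with cap_4 rightmost. The near tumbler is at (242,287), and the jar and back tumbler are behind at (355,227) and (428,232).

```bash
cat > h.py <<'E'
import numpy as np
from rig import telemetry, cams, spotter
from scipy.spatial.transform import Rotation as R
def q2R(q): return R.from_quat(np.roll(q,-1)).as_matrix()
def world(cam,u,v,depth=None,z=None):
    m=cams.camera_model(cam);K=m["camera_matrix"]
    r=np.array([(u-K[0,2])/K[0,0],-(v-K[1,2])/K[1,1],-1.])
    if cam=="wrist":
        s=telemetry.get_state();T=m["tool_from_camera"];Rt=q2R(s["ee_rot"])
        Rm=Rt@T[:3,:3];o=s["position"]+Rt@T[:3,3]
    else: Rm=q2R(m["rotation"]);o=m["origin"]
    r=Rm@r
    t=depth if depth is not None else (z-o[2])/r[2]
    return o+t*r
E
python3 - <<'E'
from h import *
import cv2
for cam in ("top","side"):
    dat=np.load(cam+"0.npz");d=dat["d"]
    for r in spotter.outline_of("cap_1",cam)[:6]:
        m=r["region"];v,u=np.nonzero(m)
        # refine: depth points of top face
        P=np.array([world(cam,a,b,depth=d[b,a]) for a,b in zip(u,v) if d[b,a]>0])
        t=P[np.abs(P[:,2]-0.1)<0.005]
        print(cam,round(r["conf"],2),r["rect"],m.sum(),"ctr@z.1",world(cam,u.mean(),v.mean(),z=.1).round(4),"depth",t.mean(0).round(4),len(t),((t.max(0)+t.min(0))/2).round(4))
    for n in ("valve_block","tumbler_near","tumbler_back","bead_jar"):
        for r in spotter.outline_of(n,cam)[:2]:
            v,u=np.nonzero(r["region"]);
            P=np.array([world(cam,a,b,depth=d[b,a]) for a,b in zip(u,v) if d[b,a]>0])
            print(cam,n,round(r["conf"],2),r["rect"],P.min(0).round(3),P.max(0).round(3))
E
```

```text
Traceback (most recent call last):
  File "h.py", line 6, in world
    m=cams.camera_model(cam);K=m["camera_matrix"]
ValueError: time passes only in moves, steps and waits
```

```bash
cat > h.py <<'E'
import numpy as np
from rig import telemetry, cams, spotter
from scipy.spatial.transform import Rotation as R
def q2R(q): return R.from_quat(np.roll(q,-1)).as_matrix()
_c={}
def cm(c):
    if c not in _c: _c[c]=cams.camera_model(c)
    return _c[c]
def world(cam,u,v,depth=None,z=None,s=None):
    m=cm(cam);K=m["camera_matrix"]
    u=np.atleast_1d(u).astype(float);v=np.atleast_1d(v).astype(float)
    r=np.stack([(u-K[0,2])/K[0,0],-(v-K[1,2])/K[1,1],-np.ones(len(u))],1)
    if cam=="wrist":
        T=m["tool_from_camera"];Rt=q2R(s["ee_rot"])
        Rm=Rt@T[:3,:3];o=s["position"]+Rt@T[:3,3]
    else: Rm=q2R(m["rotation"]);o=m["origin"]
    r=r@Rm.T
    t=np.atleast_1d(depth) if depth is not None else (z-o[2])/r[:,2]
    return o+t[:,None]*r
E
python3 - <<'E'
from h import *
import cv2
for cam in ("top","side"):
    dat=np.load(cam+"0.npz");d=dat["d"]
    for r in spotter.outline_of("cap_1",cam)[:6]:
        m=r["region"];v,u=np.nonzero(m)
        P=world(cam,u,v,depth=d[v,u])[d[v,u]>0]
        t=P[np.abs(P[:,2]-0.1)<0.006]
        print(cam,round(r["conf"],2),r["rect"],m.sum(),"ctr@z.1",world(cam,u.mean(),v.mean(),z=.1).round(4))
        if len(t): print("   depth",t.mean(0).round(4),len(t),((t.max(0)+t.min(0))/2).round(4))
    for n in ("valve_block","tumbler_near","tumbler_back","bead_jar"):
        for r in spotter.outline_of(n,cam)[:2]:
            v,u=np.nonzero(r["region"]);
            P=world(cam,u,v,depth=d[v,u])[d[v,u]>0]
            print(cam,n,round(r["conf"],2),r["rect"],P.min(0).round(3),P.max(0).round(3))
E
```

```text
top 0.63 [280.1, 258.0, 160.1, 69.7] 7935 ctr@z.1 [[ 0.509  -0.0086  0.1   ]]
   depth [ 0.5198 -0.0148  0.0986] 79 [ 0.517  -0.0082  0.0992]
top 0.44 [332.4, 205.9, 40.9, 43.3] 1376 ctr@z.1 [[ 0.6237 -0.007   0.1   ]]
   depth [ 0.6325 -0.0092  0.1002] 922 [ 0.6331 -0.0089  0.1   ]
top valve_block 0.59 [283.7, 259.1, 153.9, 66.5] [ 0.459 -0.161 -0.001] [0.577 0.118 0.101]
top tumbler_near 0.63 [218.9, 260.8, 47.9, 47.2] [ 0.482  0.148 -0.003] [0.571 0.237 0.094]
top tumbler_back 0.97 [408.0, 206.1, 45.8, 45.0] [ 0.595 -0.177 -0.004] [ 0.668 -0.105  0.086]
top bead_jar 0.83 [335.2, 202.0, 39.2, 46.8] [ 0.599 -0.04  -0.002] [0.662 0.023 0.106]
side 0.98 [344.2, 217.7, 106.0, 142.2] 7126 ctr@z.1 [[0.4895 0.071  0.1   ]]
   depth [0.5184 0.0264 0.099 ] 57 [0.5176 0.0009 0.098 ]
side valve_block 0.63 [344.6, 218.7, 105.1, 142.8] [ 0.46  -0.213 -0.002] [0.592 0.153 0.102]
side valve_block 0.39 [398.7, 248.4, 19.0, 14.9] [ 0.499 -0.043  0.071] [ 0.537 -0.014  0.08 ]
side tumbler_near 0.95 [313.5, 318.7, 58.3, 76.7] [ 0.483  0.151 -0.001] [0.572 0.229 0.092]
side tumbler_near 0.46 [362.5, 186.8, 36.4, 58.2] [ 0.595 -0.284 -0.003] [ 0.715 -0.014  0.102]
side tumbler_back 0.69 [361.6, 186.3, 36.8, 59.0] [ 0.595 -0.276 -0.002] [ 0.685 -0.014  0.102]
side bead_jar 0.8 [325.0, 217.7, 38.6, 62.7] [ 0.6   -0.143 -0.002] [0.726 0.028 0.103]
```

```bash
python3 - <<'E'
from h import *
import cv2
d=np.load("top0.npz");g=cv2.cvtColor(d["p"],cv2.COLOR_RGB2GRAY)
cv2.imwrite("pics/crop.png",cv2.resize(d["p"][255:335,270:450,::-1],None,fx=4,fy=4,interpolation=cv2.INTER_CUBIC))
# block top in depth
v,u=np.mgrid[255:335,270:450].reshape(2,-1);P=world("top",u,v,depth=d["d"][v,u])
k=(abs(P[:,2]-.07)<.005);Q=P[k];print(len(Q),cv2.minAreaRect((Q[:,:2]*1000).astype(np.float32)),Q[:,2].mean())
for x0 in (305,337,369,401):
    print(g[289,x0-18:x0+18]); print(g[270:310,x0])
E
```

```text
5043 ((517.0990600585938, -7.372688293457031), (78.92449188232422, 250.28907775878906), 1.6878467798233032) 0.07037673520663626
[255 255 255 255 255 255 255 214 110  74  55  65  65  64  64  69  65  64
  63  62  62  66  63  62  65  56  57  85 104 154 240 254 254 254 255 255]
[255 255 255 255 255 255 255 255 240  98  62  67  66  64  68  65  63  63
  64  63  63  62  65  64  63  63  46  45  71  76  72 191 227 226 227 228
 227 225 228 254]
[254 254 255 255 255 255 254 167 123 105  49  59  66  64  64  64  65  65
  63  65  65  65  62  66  66  61  54  66 101 197 252 254 254 255 255 255]
[255 255 255 255 255 255 255 255 240  98  64  61  65  65  64  64  65  61
  64  63  65  64  64  63  63  61  49  41  67  76  72 169 219 225 225 226
 226 223 225 254]
[254 255 255 255 255 255 247 118 124 115  70  54  63  63  66  64  62  62
  62  60  61  62  60  62  66  61  59  63  84 214 254 254 254 254 255 255]
[255 255 255 255 255 255 255 255 242 114  66  62  65  64  63  59  62  65
  63  62  64  61  66  60  65  61  49  41  66  73  77 150 209 226 226 226
 226 225 222 251]
[254 254 255 255 255 255 240 122 126 116  84  39  58  60  60  60  59  57
  57  62  58  57  56  62  60  60  58  52 100 222 253 253 253 254 255 255]
[255 255 255 255 255 255 255 255 247 141  70  56  59  60  64  60  60  61
  61  57  58  60  59  59  61  60  49  38  63  78  78 135 203 223 224 225
 224 223 222 251]
```

View pics/crop.png

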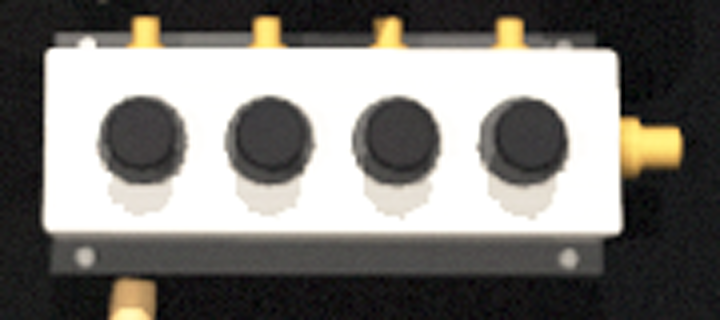

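```bash
python3 - <<'E'
from h import *
C=np.array([(141,132),(272,132),(401,132.5),(530,134)])/4+[270-.375,255-.375]
W=world("top",C[:,0],C[:,1],z=.1);print(W.round(4), np.diff(W,axis=0))
s=telemetry.get_state();print(q2R(s["ee_rot"]).round(3),s["clock"])
d=np.load("top0.npz")
v,u=np.mgrid[255:335,270:450].reshape(2,-1);P=world("top",u,v,depth=d["d"][v,u])
Q=P[abs(P[:,2]-.07)<.005]
# long edges slope
for y0 in np.arange(-.12,.11,.03):
    b=Q[abs(Q[:,1]-y0)<.006]; print(round(y0,2),b[:,0].min().round(4),b[:,0].max().round(4))
E
```

```text
[[ 0.5147  0.0753  0.1   ]
 [ 0.5163  0.02    0.1   ]
 [ 0.5177 -0.0344  0.1   ]
 [ 0.5187 -0.0889  0.1   ]] [[ 0.00162134 -0.05530172  0.        ]
 [ 0.00138551 -0.05446392  0.        ]
 [ 0.0009631  -0.05446569  0.        ]]
[[-0.903  0.43   0.   ]
 [ 0.43   0.903  0.   ]
 [-0.     0.    -1.   ]] 0.65
-0.12 0.481 0.56
-0.09 0.48 0.559
-0.06 0.4792 0.5581
-0.03 0.4784 0.557
0.0 0.4775 0.5562
0.03 0.4765 0.5551
0.06 0.4758 0.5544
0.09 0.4749 0.5536
```

>>> servo_tool --pt "-432 -285 80 0 0 -27.2" --pt "-432 -285 80 0 0 -27.2" --pt "-432 -285 80 0 0 -27.2" --pt "-432 -285 80 0 0 -27.2" --pt "-432 -285 80 0 0 -27.2" --pt "-432 -285 80 0 0 -27.2" --pt "-432 -285 80 0 0 -27.2" --pt "-432 -285 80 0 0 -27.2" --hand 255 --grip_force 40

```text
clock: 1.45
position: [0.4473, 0.1878, 0.1719]
ee_rot: [0.001, -0.015, 1.0, 0.0]
contact_force: [0.9, 0.7, 0.1]
width: 0.0003
```

```bash
cat > st.py <<'E'
from h import *
import sys
s=telemetry.get_state();Rm=q2R(s["ee_rot"])
a=np.radians(91.68);by=np.array([np.cos(a),np.sin(a),0]);c=np.array([.517,-.0072,.1])
print(round(s["clock"],2),s["position"].round(4),"F",s["contact_force"].round(2),"w",s["width"].round(4),"rotvec to block(deg)",)
want=np.stack([-np.array([by[1],-by[0],0]),by,[0,0,-1]],1)
print("turn",np.degrees(R.from_matrix(Rm.T@want).as_rotvec()).round(2),"q",s["qpos"].round(2))
for i,t in enumerate((.0825,.0275,-.0275,-.0825)): print(i+1,(Rm.T@(c+t*by-s["position"])*1000).round(1))
E
python3 st.py
```

```text
Traceback (most recent call last):
  File "st.py", line 5, in <module>
    print(round(s["clock"],2),s["position"].round(4),"F",s["contact_force"].round(2),"w",s["width"].round(4),"rotvec to block(deg)",)
                                                                                         ^^^^^^^^^^^^^^^^
AttributeError: 'float' object has no attribute 'round'
```

```bash
sed -i 's/s\["width"\].round(4)/round(s["width"],4)/' st.py; python3 st.py
```

```text
1.45 [0.4473 0.1878 0.1719] F [0.89 0.66 0.06] w 0.0003 rotvec to block(deg)
turn [0.03 0.07 0.04] q [ 0.25  0.18  1.79  0.    1.17 -1.35]
1 [ -63.8 -114.6   71.9]
2 [ -63.8 -169.6   71.9]
3 [ -63.7 -224.6   71.9]
4 [ -63.7 -279.6   71.9]
```

>>> servo_tool --pt "-50 -90 30 0 0 0" --pt "-55 -100 30 0 0 0" --pt "-55 -100 30 0 0 0" --pt "-55 -100 30 0 0 0" --pt "-55 -100 30 0 0 0"

```text
clock: 1.95
position: [0.5041, 0.0913, 0.1417]
ee_rot: [-0.0, -0.014, 1.0, 0.0]
contact_force: [0.0, -0.5, -0.1]
width: 0.0
```

```bash
python3 st.py; python3 - <<'E'
from h import *
import cv2
p,d=cams.get_image("wrist"); cv2.imwrite("pics/w1.png",p[:,:,::-1])
p,d=cams.get_image("side"); cv2.imwrite("pics/s1.png",p[:,:,::-1])
print(telemetry.get_state()["contact_force"])
E
```

```text
1.95 [0.5041 0.0913 0.1417] F [ 0.04 -0.52 -0.06] w 0.0 rotvec to block(deg)
turn [ 0.04 -0.04 -0.03] q [ 0.04  0.25  1.78  0.    1.11 -1.56]
1 [-10.  -16.4  41.7]
2 [-10.1 -71.4  41.7]
3 [ -10.1 -126.4   41.6]
4 [ -10.1 -181.4   41.6]
[ 0.85080391 -0.13660484 -0.79509175]
```

View pics/w1.png

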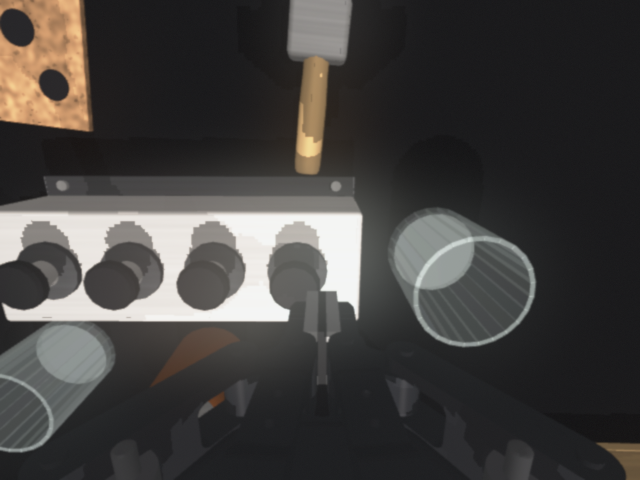

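View pics/s1.png

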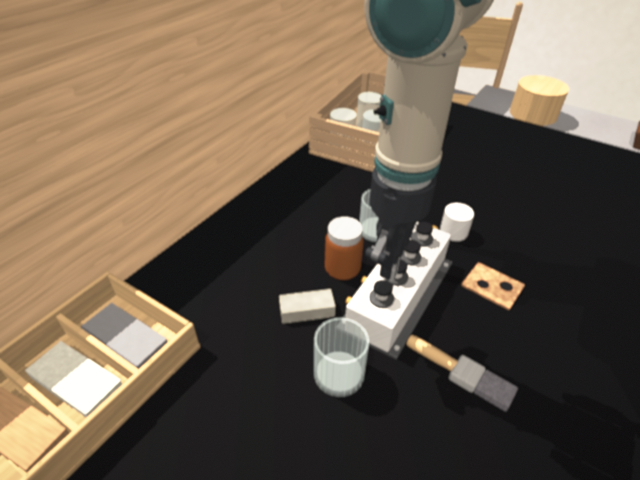

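Wrist view: cap_1's top is at about (295,287), just left of the closed fingertips at (322,310). The near tumbler is well off to the right. The side view shows the glass standing clear.

```bash
python3 - <<'E'
from h import *
s=telemetry.get_state();print(s["clock"],s["position"].round(4))
print(world("wrist",[295,204.5,112,18],[287,286,286,287],z=.1,s=s).round(4))
m=cm("wrist");T=np.linalg.inv(m["tool_from_camera"]);K=m["camera_matrix"]
for t in ([0,0,0],[0,0,-.01]):
    p=T[:3,:3]@np.array(t)+T[:3,3];q=K@[p[0],-p[1],-p[2]];print(q[:2]/q[2])
E
python3 st.py
```

```text
2.05 [0.5038 0.0923 0.1422]
[[ 0.5111  0.0762  0.1   ]
 [ 0.5121  0.0227  0.1   ]
 [ 0.5138 -0.032   0.1   ]
 [ 0.5161 -0.0877  0.1   ]]
[322.81727771 311.45834053]
[322.87847762 322.53634444]
2.05 [0.5038 0.0923 0.1422] F [ 0.85 -0.14 -0.8 ] w -0.0002 rotvec to block(deg)
turn [0.04 0.01 0.09] q [ 0.04  0.25  1.78  0.    1.11 -1.56]
1 [-10.2 -17.4  42.1]
2 [-10.1 -72.4  42.1]
3 [ -10.  -127.4   42.1]
4 [  -9.9 -182.4   42. ]
```

>>> servo_tool --pt "-9 -17 20 0 0 0" --pt "-9 -17 33 0 0 0" --pt "-9 -17 33 0 0 0" --pt "-9 -17 33 0 0 0" --pt "-9 -17 33 0 0 0"

```text
clock: 2.55
position: [0.5141, 0.0754, 0.1098]
ee_rot: [0.001, -0.016, 1.0, 0.0]
contact_force: [1.0, -0.8, 0.3]
width: 0.0
```

```bash
python3 st.py
```

```text
2.55 [0.5141 0.0754 0.1098] F [ 0.99 -0.76  0.29] w 0.0 rotvec to block(deg)
turn [0.01 0.1  0.11] q [ 0.01  0.29  1.81  0.    1.04 -1.59]
1 [-0.4 -0.1  9.8]
2 [ -0.3 -55.1   9.8]
3 [  -0.2 -110.1    9.8]
4 [-1.000e-01 -1.651e+02  9.800e+00]
```

Aligned with cap_1, 10 mm above it. Descending gently.

>>> servo_tool --pt "0 0 4 0 0 0" --pt "0 0 7 0 0 0" --pt "0 0 9 0 0 0" --pt "0 0 10 0 0 0" --pt "0 0 11 0 0 0" --pt "0 0 11 0 0 0"

```text
clock: 3.15
position: [0.5138, 0.0747, 0.0984]
ee_rot: [0.0, -0.015, 1.0, 0.0]
contact_force: [-1.2, 0.7, 6.1]
width: 0.0003
```

>>> servo_tool --pt "0 0 1 0 0 0" --pt "0 0 1 0 0 0"

```text
clock: 3.35
position: [0.5138, 0.0747, 0.0975]
ee_rot: [0.0, -0.015, 1.0, 0.0]
contact_force: [-1.5, 0.1, 5.1]
width: 0.0001
```

cap_1: firm, 5–6 N at about 2 mm, so OFF and already right. On to cap_2.

>>> servo_tool --pt "0 0 -14 0 0 0" --pt "0 0 -14 0 0 0" --pt "0 -28 -14 0 0 0" --pt "0 -55 -14 0 0 0" --pt "0 -55 -14 0 0 0" --pt "0 -55 -14 0 0 0" --pt "0 -55 -8 0 0 0" --pt "0 -55 -8 0 0 0"

```text
clock: 4.15
position: [0.5147, 0.0203, 0.1038]
ee_rot: [-0.001, -0.015, 1.0, 0.0]
contact_force: [-0.3, -0.3, -1.5]
width: -0.0002
```

>>> servo_tool --pt "0 0 3 0 0 0" --pt "0 0 5 0 0 0" --pt "0 0 7 0 0 0" --pt "0 0 8 0 0 0" --pt "0 0 9 0 0 0" --pt "0 0 9 0 0 0"

```text
clock: 4.75
position: [0.5156, 0.0196, 0.0958]
ee_rot: [0.0, -0.015, 1.0, 0.0]
contact_force: [-0.6, 0.1, 0.6]
width: 0.0004
```

cap_2 is loose at about 4 mm, so it looks ON. Confirming a little deeper.

>>> servo_tool --pt "0 0 1 0 0 0" --pt "0 0 2 0 0 0" --pt "0 0 2 0 0 0"

```text
clock: 5.05
position: [0.5156, 0.0195, 0.0938]
ee_rot: [0.0, -0.015, 1.0, 0.0]
contact_force: [-0.7, -0.3, 1.4]
width: -0.0
```

>>> servo_tool --pt "0 0 1 0 0 0" --pt "0 0 2 0 0 0" --pt "0 0 3 0 0 0" --pt "0 0 3 0 0 0"

```text
clock: 5.45
position: [0.5156, 0.0195, 0.0909]
ee_rot: [0.0, -0.015, 1.0, 0.0]
contact_force: [0.1, -0.5, 2.1]
width: 0.0002
```

cap_2 is ON. Clicking it off at 20 mm/s.

>>> servo_tool --pt "0 0 2 0 0 0" --pt "0 0 4 0 0 0" --pt "0 0 6 0 0 0" --pt "0 0 7.5 0 0 0"

```text
clock: 5.85
position: [0.5157, 0.0196, 0.0843]
ee_rot: [0.0, -0.015, 1.0, -0.0]
contact_force: [-2.4, 0.0, 9.1]
width: -0.0005
```

>>> servo_tool --pt "0 0 1 0 0 0" --pt "0 0 1 0 0 0"

```text
clock: 6.05
position: [0.5157, 0.0195, 0.0833]
ee_rot: [0.0, -0.015, 1.0, -0.0]
contact_force: [-3.0, 0.5, 9.2]
width: -0.0
```

>>> servo_tool --pt "0 0 1 0 0 0" --pt "0 0 1.5 0 0 0"

```text
clock: 6.25
position: [0.5157, 0.0196, 0.0819]
ee_rot: [0.0, -0.015, 1.0, -0.0]
contact_force: [-2.2, 0.9, 9.2]
width: -0.0001
```

>>> servo_tool --pt "0 0 0.5 0 0 0" --pt "0 0 0.5 0 0 0"

```text
clock: 6.45
position: [0.5157, 0.0195, 0.0814]
ee_rot: [0.0, -0.015, 1.0, -0.0]
contact_force: [-2.5, 0.3, 9.5]
width: 0.0
```

>>> servo_tool --pt "0 0 0.7 0 0 0" --pt "0 0 0.7 0 0 0"

```text
clock: 6.65
position: [0.5157, 0.0196, 0.0809]
ee_rot: [0.0, -0.015, 1.0, -0.0]
contact_force: [-1.8, 0.8, 11.4]
width: 0.0002
```

>>> servo_tool --pt "0 0 0.5 0 0 0" --pt "0 0 0.5 0 0 0"

```text
clock: 6.85
position: [0.5157, 0.0195, 0.0809]
ee_rot: [0.001, -0.015, 1.0, -0.0]
contact_force: [-3.2, -0.1, 13.2]
width: -0.0001
```

At the stop with 13 N, depth 19 mm. Letting up, lifting clear and feeling again.

>>> servo_tool --pt "0 0 -5 0 0 0" --pt "0 0 -10 0 0 0" --pt "0 0 -16 0 0 0" --pt "0 0 -23 0 0 0" --pt "0 0 -31 0 0 0" --pt "0 0 -31 0 0 0" --pt "0 0 -31 0 0 0" --pt "0 0 -31 0 0 0"

```text
clock: 7.65
position: [0.5152, 0.0196, 0.1097]
ee_rot: [-0.0, -0.015, 1.0, 0.0]
contact_force: [1.0, 0.6, -0.6]
width: -0.0002
```

>>> servo_tool --pt "0 0 5 0 0 0" --pt "0 0 8 0 0 0" --pt "0 0 10 0 0 0" --pt "0 0 11 0 0 0" --pt "0 0 12 0 0 0" --pt "0 0 13 0 0 0" --pt "0 0 13 0 0 0"

```text
clock: 8.35
position: [0.515, 0.0196, 0.0975]
ee_rot: [-0.0, -0.015, 1.0, 0.0]
contact_force: [-2.0, 0.5, 6.1]
width: 0.0003
```

cap_2 is now firm (OFF). On to cap_3.

>>> servo_tool --pt "0 0 -14 0 0 0" --pt "0 0 -14 0 0 0" --pt "0 -28 -14 0 0 0" --pt "0 -55 -14 0 0 0" --pt "0 -55 -14 0 0 0" --pt "0 -55 -14 0 0 0" --pt "0 -55 -8 0 0 0" --pt "0 -55 -8 0 0 0"

```text
clock: 9.15
position: [0.5163, -0.0345, 0.1041]
ee_rot: [-0.001, -0.015, 1.0, 0.0]
contact_force: [0.3, -0.0, -0.1]
width: -0.0
```

>>> servo_tool --pt "0 0 3 0 0 0" --pt "0 0 5 0 0 0" --pt "0 0 6 0 0 0" --pt "0 0 7 0 0 0" --pt "0 0 8 0 0 0" --pt "0 0 8 0 0 0"

```text
clock: 9.75
position: [0.5171, -0.0349, 0.0978]
ee_rot: [0.0, -0.015, 1.0, 0.0]
contact_force: [-1.7, 1.3, 5.8]
width: -0.0003
```

```bash
python3 st.py
```

```text
9.75 [ 0.5171 -0.0349  0.0978] F [-1.72  1.34  5.76] w -0.0003 rotvec to block(deg)
turn [0.04 0.01 0.04] q [-0.2   0.3   1.83  0.    1.01 -1.8 ]
1 [ -0.8 110.2  -2.1]
2 [-0.8 55.2 -2.2]
3 [-0.7  0.2 -2.2]
4 [ -0.7 -54.8  -2.2]
```

cap_3 is firm, 5.8 N at 2 mm: OFF, correct. On to cap_4.

>>> servo_tool --pt "0 0 -14 0 0 0" --pt "0 0 -14 0 0 0" --pt "0 -28 -14 0 0 0" --pt "0 -55 -14 0 0 0" --pt "0 -55 -14 0 0 0" --pt "0 -55 -14 0 0 0" --pt "0 -55 -8 0 0 0" --pt "0 -55 -8 0 0 0"

```text
clock: 10.55
position: [0.5179, -0.0893, 0.1041]
ee_rot: [-0.001, -0.015, 1.0, 0.001]
contact_force: [-0.5, 0.1, 0.1]
width: 0.0001
```

>>> servo_tool --pt "0 0 3 0 0 0" --pt "0 0 5 0 0 0" --pt "0 0 6 0 0 0" --pt "0 0 7 0 0 0" --pt "0 0 8 0 0 0" --pt "0 0 8 0 0 0"

```text
clock: 11.15
position: [0.5189, -0.0903, 0.0971]
ee_rot: [0.0, -0.015, 1.0, 0.0]
contact_force: [-0.3, 1.6, 1.4]
width: -0.0002
```

```bash
python3 st.py
```

```text
11.15 [ 0.5189 -0.0903  0.0971] F [-0.33  1.56  1.4 ] w -0.0002 rotvec to block(deg)
turn [0.01 0.01 0.04] q [-0.3   0.32  1.81  0.    1.01 -1.91]
1 [ -0.7 165.6  -2.9]
2 [ -0.7 110.6  -2.9]
3 [-0.6 55.6 -2.9]
4 [-0.6  0.6 -2.9]
```

Soft at 3 mm. Checking slightly deeper to be sure there is contact and it is ON.

>>> servo_tool --pt "0 0 1 0 0 0" --pt "0 0 2 0 0 0" --pt "0 0 3 0 0 0" --pt "0 0 3 0 0 0"

```text
clock: 11.55
position: [0.5189, -0.0904, 0.094]
ee_rot: [0.0, -0.015, 1.0, 0.0]
contact_force: [-0.4, 0.8, 0.7]
width: -0.0001
```

>>> servo_tool --pt "0 0 0 0 0 0" --pt "0 0 0 0 0 0"

```text
clock: 11.75
position: [0.5189, -0.0904, 0.0942]
ee_rot: [0.0, -0.015, 1.0, -0.0]
contact_force: [-0.3, 0.2, 0.1]
width: 0.0001
```

>>> servo_tool --pt "0 0 1 0 0 0" --pt "0 0 2 0 0 0" --pt "0 0 3 0 0 0" --pt "0 0 3.5 0 0 0" --pt "0 0 3.5 0 0 0"

```text
clock: 12.25
position: [0.5189, -0.0904, 0.0908]
ee_rot: [0.0, -0.015, 1.0, -0.0]
contact_force: [-0.7, -0.3, 3.5]
width: 0.0003
```

cap_4 meets the plunger at about 9 mm with 3.5 N: ON, correct. Lifting away.

>>> servo_tool --pt "0 0 -8 0 0 0" --pt "0 0 -25 0 0 0" --pt "0 0 -60 0 0 0" --pt "0 0 -100 0 0 0" --pt "0 0 -120 0 0 0" --pt "0 0 -120 0 0 0" --pt "0 0 -120 0 0 0" --pt "0 0 -120 0 0 0"

```text
clock: 13.05
position: [0.5177, -0.09, 0.2091]
ee_rot: [-0.002, -0.015, 1.0, 0.001]
contact_force: [-0.2, 0.2, -0.6]
width: -0.0002
```

```bash
python3 st.py; python3 - <<'E'
from h import *
import cv2
p,d=cams.get_image("side"); cv2.imwrite("pics/s2.png",p[:,:,::-1])
p0=np.load("side0.npz")["p"]
for n,(x,y,w,h) in dict(near=(313,318,58,77),back=(362,187,36,58),jar=(325,217,39,63)).items():
    print(n,np.abs(p[y:y+h,x:x+w].astype(int)-p0[y:y+h,x:x+w]).mean())
E
```

```text
13.05 [ 0.5177 -0.09    0.2091] F [-0.23  0.15 -0.57] w -0.0002 rotvec to block(deg)
turn [ 0.06 -0.17  0.04] q [-0.3   0.22  1.64  0.    1.28 -1.91]
1 [ -2.2 165.2 109.3]
2 [ -2.2 110.2 109.2]
3 [ -2.1  55.2 109.2]
4 [ -2.1   0.2 109.1]
near 0.4302881027018958
back 0.4173052362707535
jar 0.42341609008275677
```

View pics/s2.png

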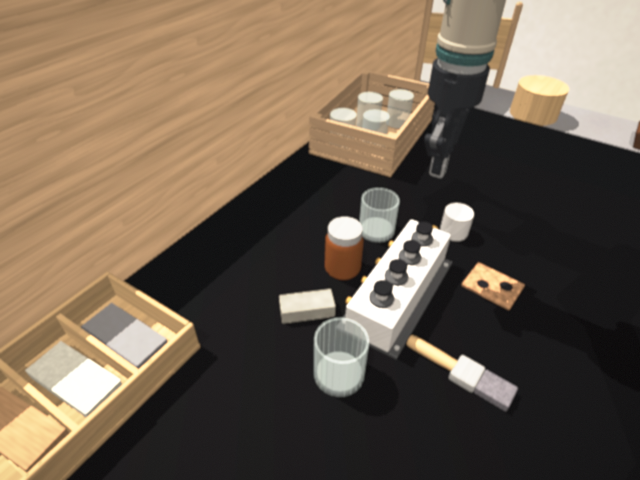

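The side view shows the arm clear of the block. The glassware is unchanged: near tumbler (340,357), jar (344,248), back tumbler (380,215).

```bash
python3 -c "
from rig import sign_off
print(sign_off())"
```

```text
the job is handed in; nothing more can be done
None
```

Only the valve by the brass inlet (cap_4) is now on, and the other three are off. I handed the job in at about 13 s.

| Cap | First touch | Action | Last check |
|---|---|---|---|
| cap_1 | Firm, 5–6 N at about 2 mm: off | None | – |
| cap_2 | Loose, about 2 N or less down to 9 mm: on | Clicked once, to the stop at about 19 mm and 13 N, then let up | Lifted clear and felt again: firm, 6 N at 2.5 mm, so off |
| cap_3 | Firm, 5.8 N at about 2 mm: off | None | – |
| cap_4 | Loose at 3–6 mm, meeting the plunger at about 9 mm with 3.5 N: on | None | – |

- **Forces:** the highest press I read was 13.2 N, against the 25 N limit. Force was only read at the end of each move and was noisy by about ±1 N, but every on/off reading was clear.
- **Touch on the off caps:** these touches reached about 6 N at 2–2.5 mm. That is slightly past the 4.5 N firm range but well short of the 10 mm that could change a valve.
- **cap_2 push:** it was slower than 20 mm/s near the stop, because I took it in small steps.
- **Glassware:** the final side picture shows both tumblers and the jar where they were at the start. The arm was more than 100 mm above the caps and touching nothing.

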